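# Pin the press guard and hold the key switch on

### The job

Get the bag-valve press on the packing bench ready to run: push the headed pin down through the fork and the guard gate's lug until its collar sits flat on the fork, and leave it there. Then put the key fully into the key switch, easing it with a small wiggle past the sticky pins, turn it a quarter turn clockwise (seen from above) until it meets its stop, and finish still gripping the key there, since the switch springs back. Keep the gate shut and do not knock the roll of clear tape or the small capped bottle about.

Things in the scene. Friction and masses are not known exactly. Their poses are not given: they have to be found in the camera images.
- pin_grip (a point): Headed steel pin, upright in a hole in one of two wooden blocks (52 x 52 mm, this one 46 mm high; they swap places). Shank 12 mm diameter, 40 mm long, nose tapered; collar 22 mm diameter, 4 mm thick; above it a round knob 18 mm diameter, 34 mm tall, to grip. This point: on the axis in the knob, 24 mm above the collar's underside, 14 mm below the knob's top; z up. 70 g. Lift 42 mm to clear it.
- pin_seat (a point): Point on the pin's axis at the underside of the collar (24 mm below pin_grip, 40 mm above the tip).
- fork_mouth (a point): Mouth of the hole in the top of the press's steel fork (robot's left, 72 mm above the bench), where the collar comes to rest. Two plates 36 x 36 x 8 mm, tops 72 and 44 mm up, the gate's lug (top 58 mm up) between; all have 14.4 mm chamfered holes in line. Their post begins 18 mm to +y and is no higher than the fork. Axes are the press's: z up, x away from the robot at yaw 0.
- gate (a joint): Clear guard gate of the press, an upright panel on a vertical hinge with stiff friction; 0 rad = shut (as it starts, lug in line with the fork), grows as it swings towards the robot.
- key_grip (a point): Steel key, upright in the slot of the other block (36 mm high). Blade 14 mm wide (key x), 5 mm thick (key y), 30 mm long, narrowed tip; collar 19 mm diameter, 5 mm thick; flat bow 30 mm wide (x), 8 mm thick (y), 42 mm tall, to grip across y. This point: on the axis in the bow, 30 mm above the collar's underside, 17 mm below the top; z up. Same both ways round. 50 g. Lift 32 mm to clear it.
- key_seat (a point): Point on the key's axis at the underside of its collar (30 mm below key_grip, 30 mm above the blade's tip).
- keyhole (a point): Centre of the keyhole in the round face of the key switch, on the low grey box at the press's right, 64 mm above the bench; it does not turn. Slot 15.4 x 6.4 mm, chamfered, 34 deep; at rest its long side lies along this x, so key x goes along this x (either way). Two sticky sprung tumblers resist with 3 to 10 N from half-way in. Home: key_seat at this point. The ring round it, 51 mm across, is 1 mm higher.
- key_plug (a joint): Turn of the key switch: 0 rad = at rest, grows clockwise seen from above to a stop at 1.57. The key has about 0.1 rad of lost motion in the slot before the switch follows, so turn a little past a quarter. A spring of up to 0.08 N m turns it back when let go.
- tape_clear: Roll of clear tape lying flat, 94 mm diameter, 48 mm high, a bystander at the left of the press; origin under its centre.
- wipe_bottle: Small white bottle with a blue cap, 50 mm diameter, 96 mm high, standing; a bystander to the right of the wooden blocks; origin under its centre.
Mind the look-alikes: they are no part of the job. What is shaped like the part that bears key_grip but yellow is not meant.

How it is judged (in metres and radians):
On the way, in this order (a step that is already met when the one before it is completed fails the run):
1. the pin is seated in the fork through the lug (horizontal distance between pin_seat and fork_mouth below 0.004 m and z of pin_seat in the frame of fork_mouth between -0.003 and 0.003 m and angle between pin_seat's own z axis and vertical below 0.1 rad and value of joint gate below 0.05 rad), for 0.2 s.
2. the key is fully in the switch, not yet turned (distance between key_seat and keyhole below 0.004 m and angle between key_seat's own z axis and vertical below 0.12 rad and value of joint key_plug below 0.4 rad), for 0.1 s.
At the end, for the whole second after the job is handed in: The switch is held at 1.3 rad or more by the key, the fingers pressing on the key with more than 1 N and its collar within 5 mm of the keyhole; the pin, let go, is in the fork with its collar within 3 mm of the fork's top and 4 mm of the hole's axis; the gate is within 0.05 rad of shut (value of joint key_plug above 1.3 rad and distance between key_seat and keyhole below 0.005 m and contact force between the fingers and key above 1 N and horizontal distance between pin_seat and fork_mouth below 0.004 m and z of pin_seat in the frame of fork_mouth between -0.003 and 0.003 m and contact force between the fingers and pin below 0.1 N and value of joint gate below 0.05 rad); the arm keeps its last pose, push and grip.
It fails at once if the tape roll or the bottle was pushed more than 4 cm or the bottle tipped over (distance of any of tape_clear, wipe_bottle from where it was at the start of the episode above 0.04 m or angle between wipe_bottle's own z axis and vertical above 0.6 rad).
It fails at once if the gate was opened (value of joint gate above 0.15 rad).
It also fails if it takes over 67 s, if anything falls off the work surface, if the arm or the gripper's body presses on something with over 40 N, if the wrist force passes 120 N, or if a joint passes its speed limit or range.

### The arm

A 6-joint arm with a two-finger parallel gripper is mounted at the origin on a cart in front of the work surface, level with it; the furniture and walls round the work are solid. World frame = base frame: x ahead of the robot, y to its left, z up, the work surface at z = 0. Lengths are in mm, angles in rad, forces in N, time in s.
With the tool pointing down it reaches from about 275 to 725 mm from the base axis. Payload 5.6 kg.
Tool frame: the origin (TCP) lies midway between the tips of the shut fingers; the grasp point (between the pads) lies 19 mm behind it; z points along the fingers, y is the line along which they close (so a half turn about z gives the same grasp; the last joint's range is limited). The gripper opens to 85 mm and grips with 20 to 120 N. Pads are 22 mm wide; open, the fingers measure 114 mm over their backs; the gripper's body (76 mm by 85 mm) begins 54 mm behind the grasp point. The pads swing forward as they close: fully open they stand 13 mm farther back than shut.
Start: joints at [-0.857, 0.255, 0.108, 0, -1.424, -0.285], TCP at [228.697, -500.191, 231.283] pointing down, gripper open.
Joint ranges: [-2.95, 2.95], [-1.21, 1.97], [-1.09, 1.5], [-2.87, 1.71], [-2.94, -0.07], [-3.05, 3.05]. Speed limits (rad/s): [2.57, 2.57, 3.14, 3.14, 3.14, 3.14].

### API

Orientations are given as a rotation vector (axis times angle).
In Python, from bench import * gives the robot as it stands.
- The arm moves only by the tool arm_command, never from a script. Its argument "deltas" is a list of rows, each an object of numbers: "jaw": the gripper's target within -1 to 1 (shut at 1, half-way at 0, fully open at -1); "tx", "ty", "tz": the shift along the tool's x, y, z in mm; "ax", "ay", "az": the turn, a rotation vector about the tool's x, y, z in rad. A call has 1 to 8 rows; each row is the pose to reach, as a shift and turn from the pose commanded when the call began, along the tool's axes at that moment; what a row does not reach only later rows make up. A row lasts 1/8 s, in which the tool goes at most 62.5 mm and 10.7 degrees, less where a joint would pass 70% of its speed; a pose out of reach is approached as far as the arm can. A call with a gripper value outside its range is refused whole. The fingers move at their own pace and stop on an object; "force" is the grip in N (left out, the last holds). Time passes only in rows, so rows that repeat a pose let the fingers close. It gives the time, the measured TCP pose, the force, the opening and the grip force at its end, in the units of the state.
- get_obs(): the state, without advancing time (a new reading comes with each control period).
- read_camera(name): name is "scene" or "side" or "wrist"; returns (picture, depth): 384x512x3 uint8, red, green, blue; 384x512 float32, mm along the optical axis (not along the pixel's ray), 0 where there is no reading.
- camera_model(name): a dict with "intrinsics" (3x3 intrinsics, pixels), "R" (3x3) and "t" (3): a world point X has camera coordinates R X + t. Camera axes: x right, y down, z forward; pixel columns grow to the right and rows downward; lengths in mm; the calibration is good to about 2 mm. A picture is of the moment at which its call begins: read the wrist's pose just before it. camera_model takes no time and is no camera call; for the wrist camera it gives the pose at the moment of the call.
- job_done(): hands the job in; it is judged then, once.
The state is a dict: "time": time; "q": joint angles; "dq": joint speeds; "tau": joint torques, N m; "eef_pos": TCP position; "orientation": TCP orientation; "contact_force": force on the tool from outside, world axes, zero at the start; "wrist_torque": the same for the moment, N m; "width": finger opening in mm; "grip_force": force on a finger pad.
Only numpy, scipy, OpenCV 4.12 (cv2) and the standard library are available. Lean on these libraries where they do the work, as an engineer would, in place of code of your own. Each camera call takes 0.05 s, during which the arm holds its last target. There are 200 camera calls.

## Working session

There is one attempt and no reset: what is moved stays moved. The work goes in short steps, Python scripts to look and compute and a tool call to move; the robot and the scene stay as the last step left them, time stands still between calls to the robot, and variables do not carry over. Pictures are saved under pics/ and viewed, at most 10 in all, crops included, and the job is handed in when it is done.

Besides the shell and the picture viewer there is one more tool, called after ">>>" as name(argument=value, ...), one argument or row to a line, values as JSON. arm_command: Moves the arm, as the interface text tells. Its arguments: {"type":"object","properties":{"deltas":{"type":"array","items":{"type":"object","properties":{"jaw":{"type":"number"},"tx":{"type":"number"},"ty":{"type":"number"},"tz":{"type":"number"},"ax":{"type":"number"},"ay":{"type":"number"},"az":{"type":"number"}}}},"force":{"type":"number"}},"required":["deltas"]}

```bash
mkdir -p pics; ls; cat > h.py <<'E'
from bench import *
import numpy as np, cv2
from scipy.spatial.transform import Rotation as Ro
def grab(n):
    m=camera_model(n); p,d=read_camera(n); return m,p,d
def pts(m,d):
    K=np.array(m["intrinsics"]);R=np.array(m["R"]);t=np.array(m["t"]).ravel()
    v,u=np.mgrid[:d.shape[0],:d.shape[1]]
    c=np.stack([(u-K[0,2])/K[0,0]*d,(v-K[1,2])/K[1,1]*d,d],-1)
    return (c-t)@R
def save(n,p): cv2.imwrite("pics/"+n+".png",cv2.cvtColor(p,cv2.COLOR_RGB2BGR))
def tool(w):
    "world shift (mm) -> tool axes"
    s=get_obs(); return Ro.from_rotvec(s["orientation"]).as_matrix().T@np.array(w)
E
python3 - <<'E'
from h import *
s=get_obs(); print({k:np.round(v,3) for k,v in s.items()})
for n in ("scene","side"):
    m,p,d=grab(n); np.savez(n+".npz",p=p,d=d,X=pts(m,d)); save(n+"0",p)
    R=np.array(m["R"]);print(n,np.round(-R.T@np.array(m["t"]).ravel()),np.round(R[2],2))
E
```

```text
pics
{'time': np.float64(0.0), 'q': array([-0.857,  0.256,  0.107, -0.   , -1.424, -0.285]), 'dq': array([-0.001, -0.   , -0.001, -0.001, -0.   ,  0.001]), 'tau': array([ 0.0000e+00, -3.8662e+01,  2.3793e+01,  5.3650e+00, -6.0000e-03,
       -0.0000e+00]), 'eef_pos': array([ 228.534, -499.72 ,  230.382]), 'orientation': array([ 6.680e-01, -3.069e+00, -3.000e-03]), 'contact_force': array([ 0.004,  0.424, -0.208]), 'wrist_torque': array([ 0.003, -0.037,  0.02 ]), 'grip_force': np.float64(0.0), 'width': np.float64(85.327)}
scene [-176. -750.  557.] [ 0.62  0.65 -0.45]
side [-61. 760. 658.] [ 0.51 -0.71 -0.49]
```

View pics/scene0.png

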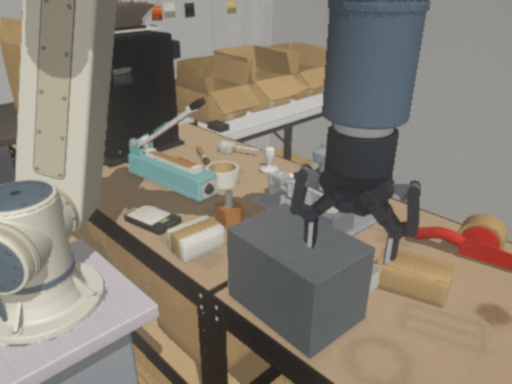

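View pics/side0.png

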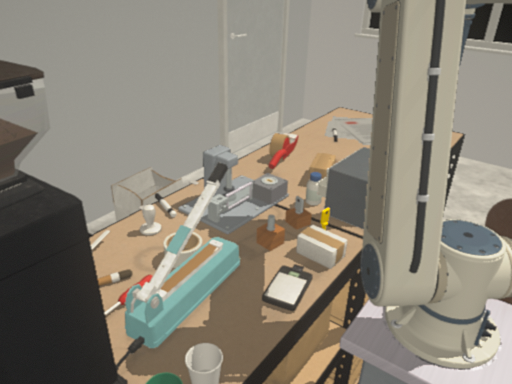

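The side view shows the press at about (240,195), with the round key switch at (268,183). The wooden blocks are at (270,232) and (298,212), the bottle at (314,188), the tape at (185,242) and the yellow decoy at (325,216). In the scene view the tall grey box at (300,270) hides the work.

```bash
python3 - <<'E'
from h import *
z=np.load("side.npz");X=z["X"];p=z["p"]
for u,v in [(270,222),(270,232),(298,203),(298,213),(325,215),(314,180),(268,182),(253,186),(219,160),(213,205),(205,205),(245,190),(185,240),(350,165),(340,160),(370,190),(236,240),(222,168),(186,215),(325,235)]:
    print(u,v,np.round(X[v,u]))
c=p[130:270,150:400]; c=cv2.resize(c,(800,448),interpolation=cv2.INTER_CUBIC); save("side_crop",c)
E
```

```text
270 222 [442. -12.  70.]
270 232 [437.  -6.  45.]
298 203 [ 442. -151.   63.]
298 213 [ 437. -145.   35.]
325 215 [ 355. -146.   59.]
314 180 [ 461. -271.   81.]
268 182 [ 579. -200.   65.]
253 186 [ 620. -180.   46.]
219 160 [ 688. -102.  141.]
213 205 [622.   2.  61.]
205 205 [467. 199. 209.]
245 190 [ 617. -137.   51.]
185 240 [459. 270. 162.]
350 165 [ 362. -288.  153.]
340 160 [ 541. -627.   -2.]
370 190 [175.  60. 283.]
236 240 [525.  24.  -2.]
222 168 [477. 131. 265.]
186 215 [716.  16.  -0.]
325 235 [315. -74.  50.]
```

View pics/side_crop.png

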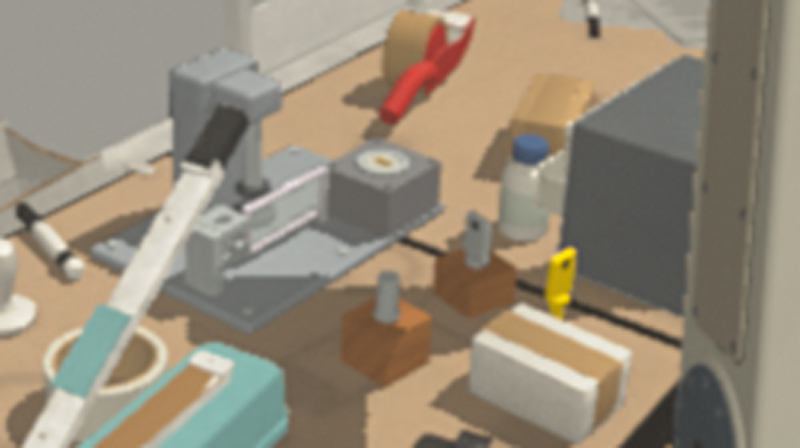

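>>> arm_command(
  deltas=[
    {"tz":-60},
    {"tz":-100},
    {"tx":-350,"ty":290,"tz":-100},
    {"tx":-350,"ty":290,"tz":-100},
    {"tx":-350,"ty":290,"tz":-100},
    {"tx":-350,"ty":290,"tz":-100},
    {"tx":-350,"ty":290,"tz":-100},
    {"tx":-350,"ty":290,"tz":-100},
  ],
)

```text
invalid input
```

>>> arm_command(
  deltas=[
    {"tx":-80,"ty":66},
    {"tx":-80,"ty":66},
    {"tx":-80,"ty":66},
  ],
)

```text
invalid input
```

```bash
python3 - <<'E'
from h import *
s=get_obs(); print({k:np.round(s[k],3) for k in ("time","q","eef_pos","orientation","contact_force")})
m,p,d=grab("wrist"); np.savez("w1.npz",p=p,d=d,X=pts(m,d)); save("w1",p)
R=np.array(m["R"]);print(np.round(-R.T@np.array(m["t"]).ravel()),np.round(R,2))
m,p,d=grab("scene");save("scene1",p)
E
```

```text
{'time': np.float64(0.1), 'q': array([-0.857,  0.256,  0.107, -0.   , -1.424, -0.285]), 'eef_pos': array([ 228.54 , -499.786,  230.502]), 'orientation': array([ 6.680e-01, -3.069e+00, -3.000e-03]), 'contact_force': array([-0.027,  0.27 ,  0.716])}
[ 168. -529.  374.] [[-0.42  0.91  0.  ]
 [ 0.88  0.4   0.27]
 [ 0.24  0.11 -0.96]]
```

View pics/w1.png

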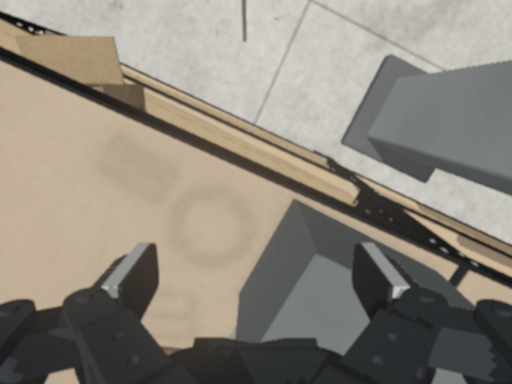

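The arm has not moved, so this picture only shows the bench edge and the grey box at (330,290). The rows probably need every field.

>>> arm_command(
  deltas=[
    {"tx":0,"ty":0,"tz":-60,"ax":0,"ay":0,"az":0,"jaw":-1},
    {"tx":0,"ty":0,"tz":-100,"ax":0,"ay":0,"az":0,"jaw":-1},
    {"tx":-350,"ty":290,"tz":-100,"ax":0,"ay":0,"az":0,"jaw":-1},
    {"tx":-350,"ty":290,"tz":-100,"ax":0,"ay":0,"az":0,"jaw":-1},
    {"tx":-350,"ty":290,"tz":-100,"ax":0,"ay":0,"az":0,"jaw":-1},
    {"tx":-350,"ty":290,"tz":-100,"ax":0,"ay":0,"az":0,"jaw":-1},
    {"tx":-350,"ty":290,"tz":-100,"ax":0,"ay":0,"az":0,"jaw":-1},
    {"tx":-350,"ty":290,"tz":-100,"ax":0,"ay":0,"az":0,"jaw":-1},
  ],
  force=40,
)

```text
time: 1.2
eef_pos: [392.2, -160.6, 331.4]
orientation: [-0.668, 3.069, -0.0]
contact_force: [1.7, -0.4, 0.2]
width: 85.2
grip_force: 0.0
```

```bash
python3 - <<'E'
from h import *
s=get_obs(); print({k:np.round(s[k],3) for k in ("time","q","eef_pos","orientation")})
m,p,d=grab("wrist"); np.savez("w1.npz",p=p,d=d,X=pts(m,d)); save("w1b",p)
R=np.array(m["R"]);print(np.round(-R.T@np.array(m["t"]).ravel()),np.round(R,2))
E
```

```text
{'time': np.float64(1.2), 'q': array([-0.016, -0.011,  0.051, -0.   , -1.632, -1.126]), 'eef_pos': array([ 392.172, -160.568,  331.376]), 'orientation': array([-0.668,  3.069, -0.   ])}
[ 331. -190.  474.] [[-0.42  0.91 -0.  ]
 [ 0.88  0.4   0.27]
 [ 0.24  0.11 -0.96]]
```

View pics/w1b.png

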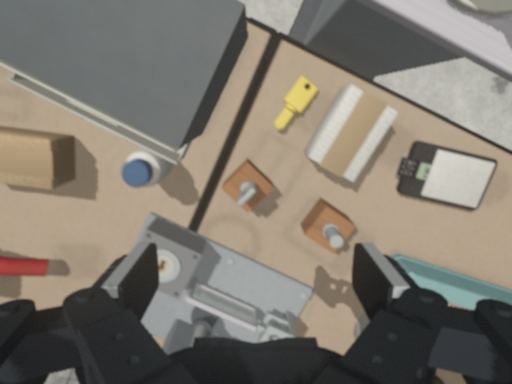

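The wrist view shows the key (248,192), the pin (333,236), the key switch face (163,266), and the fork near (278,325), partly behind the gripper. Next I measure them using the depth image.

```bash
python3 - <<'E'
from h import *
z=np.load("w1.npz");X=z["X"];p=z["p"];hsv=cv2.cvtColor(p,cv2.COLOR_RGB2HSV)
def rep(n,box,zl,zh):
    u0,v0,u1,v1=box; A=X[v0:v1,u0:u1].reshape(-1,3); A=A[(A[:,2]>zl)&(A[:,2]<zh)]
    r=cv2.minAreaRect(A[:,:2].astype(np.float32)); print(n,len(A),np.round(A.mean(0),1),"rect",np.round(r[0],1),np.round(r[1],1),round(r[2],1), "zmed",np.round(np.median(A[:,2]),1))
rep("pin top",(310,215,355,260),79,92)
rep("pin block",(295,190,365,260),41,50)
rep("key top",(225,165,280,215),78,90)
rep("key bow",(225,165,280,215),50,90)
rep("key block",(215,150,285,220),31,39.5)
rep("switch",(130,230,200,300),60,70)
rep("box",(120,205,220,300),40,70)
rep("fork",(255,300,300,336),67,76)
rep("fork2",(255,300,300,336),50,80)
rep("plate",(200,230,320,335),3,20)
for v in range(300,345,4): print(v,[int(X[v,u,2]) for u in range(240,308,4)])
for v,u in [(v,u) for v in (266,) for u in range(150,182,3)]: print(u,p[v,u],np.round(X[v,u],1))
c=p[210:345,130:320]; save("w1c",cv2.resize(c,None,fx=4.2,fy=4.2,interpolation=cv2.INTER_CUBIC))
E
```

```text
pin top 151 [445.6 -24.4  84.1] rect [446.  -24.2] [16.6 16.8] 68.7 zmed 84.3
pin block 1026 [443.7 -26.9  46.5] rect [446.4 -23.6] [53.  52.4] 80.1 zmed 46.5
key top 151 [ 439.5 -154.4   82.5] rect [ 440.3 -153.9] [ 8.4 29.5] 69.8 zmed 82.9
key bow 241 [ 438.2 -154.9   75.4] rect [ 440.2 -154. ] [ 8.5 29.5] 70.6 zmed 81.4
key block 1094 [ 438.  -155.2   36.4] rect [ 440.6 -154.2] [52.3 52.3] 69.7 zmed 36.5
switch 1988 [ 578.  -205.1   63.3] rect [ 583.3 -207.9] [104.1  84.1] 20.3 zmed 63.0
box 2637 [ 576.3 -203.2   60. ] rect [ 584.8 -194.4] [144.2  76.8] 39.3 zmed 62.5
fork 241 [612.7 -30.2  71.5] rect [611.2 -29.2] [20.  59.9] 22.0 zmed 72.1
fork2 472 [613.7 -30.   65.8] rect [615.1 -29. ] [32.4 55.2] 40.7 zmed 67.5
plate 5295 [594.7 -80.6  12.3] rect [623.2 -82.4] [156.6 201. ] 1.4 zmed 12.5
300 [12, 12, 11, 14, 12, 13, 12, 11, 11, 11, 12, 12, 13, 12, 11, 12, 12]
304 [29, 27, 13, 12, 12, 12, 12, 12, 13, 12, 11, 12, 11, 13, 13, 11, 0]
308 [37, 32, 29, 27, 12, 12, 12, 12, 12, 12, 12, 14, 12, 13, 12, 12, -1]
312 [46, 43, 38, 34, 11, 12, 12, 40, 37, 11, 12, 14, 18, 12, 13, 0, 0]
316 
[... 332 characters left out ...]
9, 63, 0, 0, -1]
336 [12, 12, 12, 11, 12, 71, 74, 60, 58, 61, 73, 72, 74, 71, 0, 0, 0]
340 [12, 12, 13, 14, 66, 72, 72, 70, 405, 405, 405, 405, 404, 406, 405, 405, 405]
344 [406, 406, 407, 406, 406, 407, 406, 405, 406, 407, 406, 407, 406, 407, 407, 407, 406]
150 [48 45 43] [ 408.  -202.   354.3]
153 [47 44 42] [ 409.  -201.1  351.9]
156 [51 48 44] [ 410.9 -200.3  348. ]
159 [117 105  81] [ 594.1 -220.8   55.1]
162 [120 103  71] [ 594.5 -217.1   51.5]
165 [182 171 147] [ 584.9 -212.5   64.1]
168 [191 188 177] [ 582.6 -208.6   65. ]
171 [191 191 181] [ 581.6 -204.8   63.8]
174 [179 180 172] [ 578.5 -201.    66. ]
177 [177 181 176] [ 577.6 -197.2   64.7]
180 [143 146 142] [ 577.8 -193.4   61.5]
```

View pics/w1c.png

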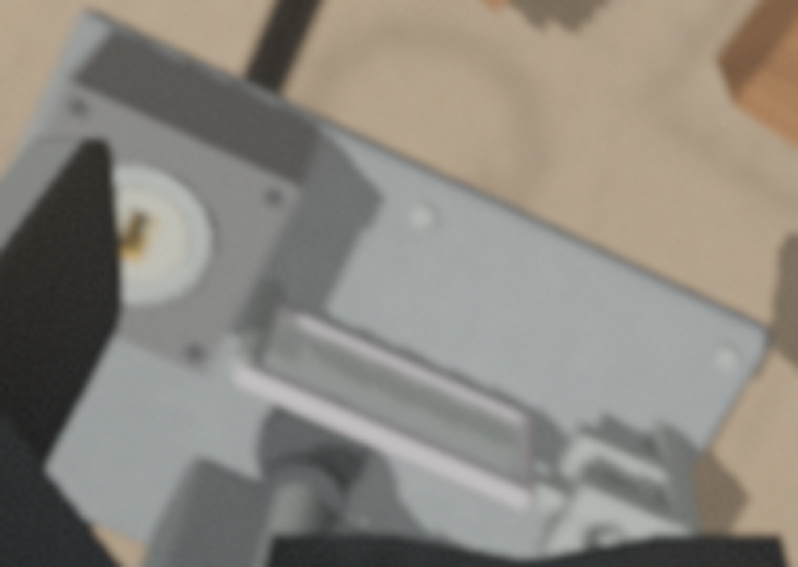

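>>> arm_command(
  deltas=[
    {"tx":-53,"ty":51,"tz":20,"ax":0,"ay":0,"az":0,"jaw":-1},
    {"tx":-105.7,"ty":101.9,"tz":50,"ax":0,"ay":0,"az":0,"jaw":-1},
    {"tx":-105.7,"ty":101.9,"tz":110,"ax":0,"ay":0,"az":0,"jaw":-1},
    {"tx":-105.7,"ty":101.9,"tz":170,"ax":0,"ay":0,"az":0,"jaw":-1},
    {"tx":-105.7,"ty":101.9,"tz":200,"ax":0,"ay":0,"az":0,"jaw":-1},
    {"tx":-105.7,"ty":101.9,"tz":200,"ax":0,"ay":0,"az":0,"jaw":-1},
  ],
)

```text
time: 2.0
eef_pos: [443.3, -26.3, 128.8]
orientation: [0.667, -3.063, 0.0]
contact_force: [-0.7, 0.5, 0.7]
width: 85.6
grip_force: 0.0
```

```bash
python3 - <<'E'
from h import *
s=get_obs(); print({k:np.round(s[k],3) for k in ("time","eef_pos","orientation")})
m,p,d=grab("wrist"); X=pts(m,d)
print(np.array(m["intrinsics"]))
for n,lo,hi in (("pin",78,92),("blk",41,50)):
    k=(X[...,2]>lo)&(X[...,2]<hi)&(np.hypot(X[...,0]-446,X[...,1]+24)<45)&(d>0); A=X[k]
    r=cv2.minAreaRect(A[:,:2].astype(np.float32)); e=cv2.minEnclosingCircle(A[:,:2].astype(np.float32)); print(n,len(A),A.mean(0).round(1),np.round(r[0],1),np.round(r[1],1),np.round(e[0],1),round(e[1],1))
save("w2",p)
E
```

```text
{'time': np.float64(2.0), 'eef_pos': array([443.261, -26.341, 128.843]), 'orientation': array([ 0.667, -3.063,  0.   ])}
[[324.71897325   0.         254.97024099]
 [  0.         324.71897325 192.10232107]
 [  0.           0.           1.        ]]
pin 674 [445.1 -23.5  84.1] [445.8 -23.1] [17.6 17.3] [445.9 -23.3] 9.1
blk 3902 [442.9 -24.5  46.5] [446.1 -23. ] [52.3 52.5] [445.7 -22.8] 36.4
```

>>> arm_command(
  deltas=[
    {"tx":-0.2,"ty":0.9,"tz":30,"ax":0,"ay":0,"az":0,"jaw":-1},
    {"tx":-0.2,"ty":0.9,"tz":60,"ax":0,"ay":0,"az":0,"jaw":-1},
    {"tx":-0.2,"ty":0.9,"tz":76,"ax":0,"ay":0,"az":0,"jaw":-1},
    {"tx":-0.2,"ty":0.9,"tz":76,"ax":0,"ay":0,"az":0,"jaw":-1},
  ],
)

```text
time: 2.55
eef_pos: [446.6, -25.1, 56.6]
orientation: [-0.668, 3.068, -0.001]
contact_force: [0.2, -0.1, 1.1]
width: 85.2
grip_force: 0.0
```

```bash
python3 - <<'E'
from h import *
s=get_obs(); print({k:np.round(s[k],3) for k in ("time","eef_pos","orientation","contact_force","width")})
print(tool([445.8-s["eef_pos"][0],-23.1-s["eef_pos"][1],54-s["eef_pos"][2]]))
E
```

```text
{'time': np.float64(2.55), 'eef_pos': array([446.562, -25.056,  56.62 ]), 'orientation': array([-6.680e-01,  3.068e+00, -1.000e-03]), 'contact_force': array([ 0.164, -0.052,  1.065]), 'width': np.float64(85.22)}
[-0.11633033  2.09762678  2.61907029]
```

>>> arm_command(
  deltas=[
    {"tx":0,"ty":1.5,"tz":1,"ax":0,"ay":0,"az":0,"jaw":0.3},
    {"tx":0,"ty":1.5,"tz":1,"ax":0,"ay":0,"az":0,"jaw":1},
    {"tx":0,"ty":1.5,"tz":1,"ax":0,"ay":0,"az":0,"jaw":1},
    {"tx":0,"ty":1.5,"tz":1,"ax":0,"ay":0,"az":0,"jaw":1},
    {"tx":0,"ty":1.5,"tz":1,"ax":0,"ay":0,"az":0,"jaw":1},
    {"tx":0,"ty":1.5,"tz":1,"ax":0,"ay":0,"az":0,"jaw":1},
  ],
  force=50,
)

```text
time: 3.3
eef_pos: [444.9, -23.3, 54.7]
orientation: [-0.669, 3.069, 0.001]
contact_force: [-2.7, 3.5, 5.4]
width: 15.9
grip_force: 48.7
```

```bash
python3 - <<'E'
from h import *
s=get_obs(); print({k:np.round(s[k],3) for k in ("time","eef_pos","orientation","contact_force","width","grip_force")})
E
```

```text
{'time': np.float64(3.3), 'eef_pos': array([444.922, -23.342,  54.743]), 'orientation': array([-6.690e-01,  3.069e+00,  1.000e-03]), 'contact_force': array([-2.718,  3.464,  5.392]), 'width': np.float64(15.895), 'grip_force': np.float64(48.662)}
```

>>> arm_command(
  deltas=[
    {"tx":0,"ty":0,"tz":-30,"ax":0,"ay":0,"az":0,"jaw":1},
    {"tx":0,"ty":0,"tz":-90,"ax":0,"ay":0,"az":0,"jaw":1},
    {"tx":-20,"ty":-30,"tz":-140,"ax":0,"ay":0,"az":0,"jaw":1},
    {"tx":-50,"ty":-70,"tz":-190,"ax":0,"ay":0,"az":0,"jaw":1},
    {"tx":-77,"ty":-109,"tz":-230,"ax":0,"ay":0,"az":0,"jaw":1},
    {"tx":-77,"ty":-109,"tz":-245,"ax":0,"ay":0,"az":0,"jaw":1},
    {"tx":-77,"ty":-109,"tz":-245,"ax":0,"ay":0,"az":0,"jaw":1},
  ],
)

```text
time: 4.18
eef_pos: [561.0, -91.2, 299.7]
orientation: [-0.667, 3.068, -0.001]
contact_force: [-0.2, -0.3, -0.6]
width: 15.8
grip_force: 49.1
```

```bash
python3 - <<'E'
from h import *
s=get_obs(); print({k:np.round(s[k],3) for k in ("time","eef_pos","orientation","contact_force","width","grip_force")})
m,p,d=grab("wrist"); np.savez("w3.npz",p=p,d=d,X=pts(m,d),**{"R":m["R"],"t":m["t"],"K":m["intrinsics"]}); save("w3",p)
E
```

```text
{'time': np.float64(4.175), 'eef_pos': array([561.031, -91.229, 299.653]), 'orientation': array([-6.670e-01,  3.068e+00, -1.000e-03]), 'contact_force': array([-0.155, -0.318, -0.552]), 'width': np.float64(15.826), 'grip_force': np.float64(49.119)}
```

View pics/w3.png

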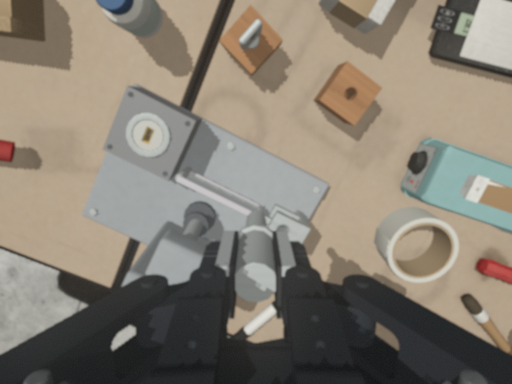

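The pin is held, with its tip at (255,212) and collar at about (257,275). The keyhole at (148,135) is clear. The fork at (290,222) sits beside the finger. I'll measure the keyhole and then move over the fork.

>>> arm_command(
  deltas=[
    {"tx":-40,"ty":17,"tz":0,"ax":0,"ay":0,"az":0,"jaw":1},
    {"tx":-82,"ty":34,"tz":0,"ax":0,"ay":0,"az":0,"jaw":1},
    {"tx":-82,"ty":34,"tz":0,"ax":0,"ay":0,"az":0,"jaw":1},
    {"tx":-82,"ty":34,"tz":0,"ax":0,"ay":0,"az":0,"jaw":1},
  ],
)

```text
time: 4.72
eef_pos: [619.8, -25.4, 298.2]
orientation: [0.669, -3.067, -0.0]
contact_force: [-0.7, -0.8, -1.0]
width: 16.3
grip_force: 49.1
```

```bash
cat >> h.py <<'E'
def ray(m,uv,zz):
    K=np.array(m["intrinsics"]);R=np.array(m["R"]);t=np.array(m["t"]).ravel()
    uv=np.atleast_2d(np.asarray(uv,float)); D=np.c_[(uv[:,0]-K[0,2])/K[0,0],(uv[:,1]-K[1,2])/K[1,1],np.ones(len(uv))]@R
    C=-R.T@t; return C+D*((zz-C[2])/D[:,2])[:,None]
E
python3 - <<'E'
from h import *
z=np.load("w3.npz");p=z["p"];X=z["X"];m0=dict(R=z["R"],t=z["t"],intrinsics=z["K"])
hsv=cv2.cvtColor(p,cv2.COLOR_RGB2HSV)
sub=np.zeros(p.shape[:2],bool);sub[105:165,118:178]=1
gold=sub&(hsv[...,1]>70); v,u=np.nonzero(gold); print("gold px",len(u))
W=ray(m0,np.c_[u,v],64)[:,:2].astype(np.float32); r=cv2.minAreaRect(W); print("slot",np.round(W.mean(0),1),np.round(r[0],1),np.round(r[1],1),round(r[2],1))
bright=sub&(p.min(-1)>165); v,u=np.nonzero(bright); W=ray(m0,np.c_[u,v],65)[:,:2].astype(np.float32); c=cv2.minEnclosingCircle(W); print("ring",len(u),W.mean(0).round(1),np.round(c[0],1),round(c[1],1))
k=(X[...,2]>60)&(X[...,2]<67)&(np.hypot(X[...,0]-585,X[...,1]+210)<65);A=X[k][:,:2].astype(np.float32);r=cv2.minAreaRect(A);print("boxtop",np.round(r[0],1),np.round(r[1],1),round(r[2],1))
s=get_obs(); print({k:np.round(s[k],3) for k in ("time","eef_pos","orientation")})
m,p,d=grab("wrist");X=pts(m,d); np.savez("w4.npz",p=p,d=d,X=X,R=m["R"],t=m["t"],K=m["intrinsics"])
k=(X[...,2]>69)&(X[...,2]<76)&(np.hypot(X[...,0]-622,X[...,1]+26)<50)
A=X[k][:,:2].astype(np.float32);r=cv2.minAreaRect(A);print("forktop",len(A),np.round(r[0],1),np.round(r[1],1),round(r[2],1))
save("w4c",cv2.resize(p[100:300,150:400],None,fx=3,fy=3,interpolation=cv2.INTER_CUBIC))
E
```

```text
gold px 77
slot [ 586.3 -218.8] [ 585.3 -218.1] [ 7.7 16.5] 88.1
ring 1304 [ 584.5 -218.6] [ 584.9 -218.8] 25.1
boxtop [ 586.6 -206.6] [109.2  80.5] 87.1
{'time': np.float64(4.725), 'eef_pos': array([619.761, -25.412, 298.216]), 'orientation': array([ 0.669, -3.067, -0.   ])}
forktop 1224 [624.7 -36.7] [78.1 36.1] 87.2
```

View pics/w4c.png

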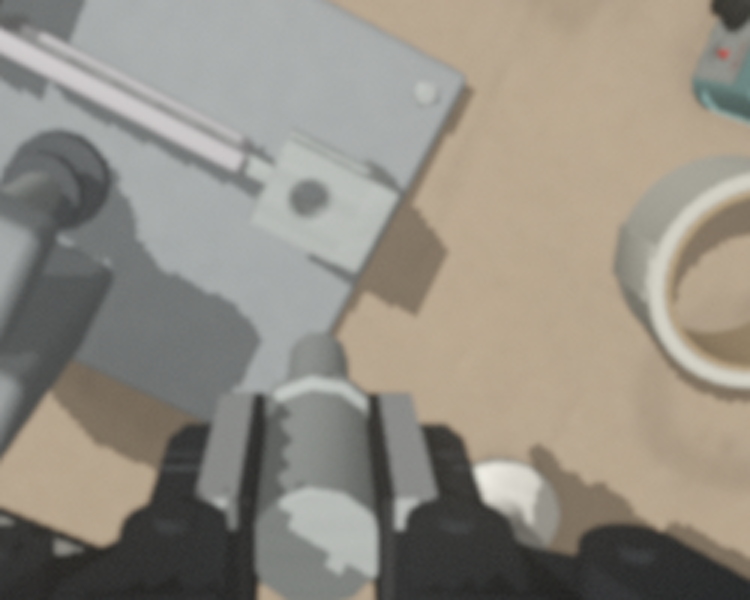

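```bash
python3 - <<'E'
from h import *
z=np.load("w4.npz");p=z["p"];X=z["X"];m=dict(R=z["R"],t=z["t"],intrinsics=z["K"])
g=cv2.cvtColor(p,cv2.COLOR_RGB2GRAY)
s=g[155:177,242:264]; _,b=cv2.threshold(s,0,255,cv2.THRESH_BINARY_INV+cv2.THRESH_OTSU)
n,l,st,ce=cv2.connectedComponentsWithStats(b); i=l[10,11]; print(st[i],ce[i]+[242,155],i)
cs,_=cv2.findContours((l==i).astype(np.uint8),0,cv2.CHAIN_APPROX_NONE); e=cv2.fitEllipse(max(cs,key=len)); print(e)
c=np.array(e[0])+[242,155]; print("hole",ray(m,c,72).round(1), ray(m,[c+[3,0],c+[0,3]],72).round(1))
k=(X[...,2]>69)&(X[...,2]<76)&(np.hypot(X[...,0]-622,X[...,1]+26)<60)
v,u=np.nonzero(k); print(u.min(),u.max(),v.min(),v.max())
k2=k.copy(); k2[:,:225]=0
A=X[k2][:,:2].astype(np.float32);r=cv2.minAreaRect(A);print("forktop",len(A),cv2.boxPoints(r).round(1),r[2])
# pin in hand: knob top & tip
o=get_obs();q=Ro.from_rotvec(o["orientation"]).as_matrix(); T=(X-o["eef_pos"])@q
for a,bb in ((-45,-36),(-36,-20),(8,20),(25,36),(36,44)):
    kk=(T[...,2]>a)&(T[...,2]<bb)&(abs(T[...,0])<16)&(abs(T[...,1])<8.5 if bb<0 and a<-30 else abs(T[...,1])<12)
    B=T[kk]; print(a,bb,len(B),B.min(0).round(1) if len(B) else '',B.max(0).round(1) if len(B) else '',B.mean(0).round(1) if len(B) else '')
E
```

```text
[  4   5  14  12 130] [252.47692308 165.47692308] 1
((10.468046188354492, 10.479473114013672), (11.068598747253418, 13.111927032470703), 71.78438568115234)
hole [[623.7 -28.1  72. ]] [[622.3 -24.9  72. ]
 [626.9 -26.6  72. ]]
206 281 141 191
forktop 1173 [[605.3 -63.7]
 [641.4 -65.5]
 [644.7   1.4]
 [608.7   3.2]] 87.1532211303711
-45 -36 241 [-11.2   6.9 -44.6] [ 11.    8.5 -36. ] [  0.    7.7 -37.2]
-36 -20 1867 [-11.9  -8.5 -35.9] [ 11.2   8.5 -20. ] [  1.   -0.  -28.1]
8 20 12 [ 4.6 -9.3  8.1] [9.2 6.1 9.1] [ 7.9 -2.   8.5]
25 36 131 [-0.9 -6.6 25.1] [ 5.  5. 36.] [ 3.4 -0.6 30.6]
36 44 70 [-2.2 -6.7 36.4] [ 4.8  5.2 43.8] [ 3.2 -0.9 39.6]
```

```bash
python3 - <<'E'
from h import *
s=get_obs(); print(s["time"],np.round(s["eef_pos"],1)); print(tool(np.array([622.8,-28.1,180])-s["eef_pos"]).round(1))
E
```

```text
4.775 [619.7 -25.9 298.9]
[ -2.   -3.3 118.9]
```

>>> arm_command(
  deltas=[
    {"tx":-2,"ty":-3,"tz":40,"ax":0,"ay":0,"az":0,"jaw":1},
    {"tx":-2,"ty":-3,"tz":90,"ax":0,"ay":0,"az":0,"jaw":1},
    {"tx":-2,"ty":-3,"tz":119,"ax":0,"ay":0,"az":0,"jaw":1},
    {"tx":-2,"ty":-3,"tz":119,"ax":0,"ay":0,"az":0,"jaw":1},
    {"tx":-2,"ty":-3,"tz":119,"ax":0,"ay":0,"az":0,"jaw":1},
  ],
)

```text
time: 5.4
eef_pos: [624.2, -28.2, 182.5]
orientation: [-0.667, 3.067, -0.002]
contact_force: [-0.0, 0.5, 0.3]
width: 16.2
grip_force: 49.1
```

```bash
python3 - <<'E'
from h import *
o=get_obs(); print(o["time"],o["eef_pos"].round(1),o["orientation"].round(3))
m,p,d=grab("wrist");X=pts(m,d); np.savez("w5.npz",p=p,d=d,X=X,R=m["R"],t=m["t"],K=m["intrinsics"])
print(get_obs()["eef_pos"].round(1))
k=(X[...,2]>69)&(X[...,2]<76)&(np.hypot(X[...,0]-624,X[...,1]+28)<26)
A=X[k][:,:2].astype(np.float32);r=cv2.minAreaRect(A);print("forktop",len(A),cv2.boxPoints(r).round(1),r[2])
save("w5c",cv2.resize(p[140:280,180:330],None,fx=4,fy=4,interpolation=cv2.INTER_CUBIC))
E
```

```text
5.4 [624.2 -28.2 182.5] [-6.670e-01  3.067e+00 -2.000e-03]
[624.5 -28.  182.8]
forktop 1942 [[606.  -44.1]
 [642.3 -45.9]
 [644.4  -3.1]
 [608.1  -1.3]] 87.19337463378906
```

View pics/w5c.png

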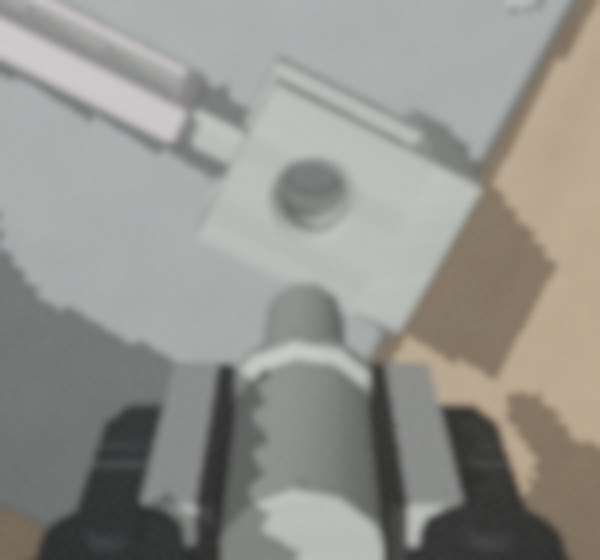

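The fork hole is at about px (258,188) and the shank is centred on column 256. That means a small correction along tool y.

```bash
python3 - <<'E'
from h import *
z=np.load("w5.npz");p=z["p"];X=z["X"];m=dict(R=z["R"],t=z["t"],intrinsics=z["K"])
g=cv2.cvtColor(p,cv2.COLOR_RGB2GRAY)
s=g[174:202,244:273]; _,b=cv2.threshold(s,0,255,cv2.THRESH_BINARY_INV+cv2.THRESH_OTSU)
n,l,st,ce=cv2.connectedComponentsWithStats(b); i=l[14,14]; print(st[i],ce[i]+[244,174])
for th in (130,150,165):
    b=(cv2.GaussianBlur(s,(3,3),0)<th).astype(np.uint8); n,l,st,ce=cv2.connectedComponentsWithStats(b); i=l[14,14]
    cs,_=cv2.findContours((l==i).astype(np.uint8),0,cv2.CHAIN_APPROX_NONE); e=cv2.fitEllipse(max(cs,key=len)); c=np.array(e[0])+[244,174]
    print(th,np.round(e[1],1),c.round(1),ray(m,c,72).round(1))
R=np.array(m["R"]);C=-R.T@np.array(m["t"]).ravel()
o=get_obs();q=Ro.from_rotvec(o["orientation"]).as_matrix(); P=o["eef_pos"]; print("cam in tool",((C-P)@q).round(1), "tool x,y",q[:,0].round(3),q[:,1].round(3))
T=(X-P)@q
for a in range(12,50,6):
    kk=(T[...,2]>a)&(T[...,2]<a+6)&(abs(T[...,0])<10)&(abs(T[...,1])<12);B=T[kk]
    if len(B)>5: print(a,len(B),np.percentile(B,[2,98],axis=0).round(1).tolist())
kk=(T[...,2]>-36)&(T[...,2]<-22)&(abs(T[...,1])<8)&(abs(T[...,0])<15);B=T[kk];c=cv2.minEnclosingCircle(B[(B[:,2]<-27)][:,:2].astype(np.float32));print("knob top",c,B[:,2].min())
E
```

```text
[  4   6  19  18 249] [256.71485944 187.6746988 ]
130 [10.3 15.1] [256.2 187.2] [[623.5 -29.   72. ]]
150 [14.2 17.7] [256.6 187.5] [[623.6 -28.7  72. ]]
165 [16.8 19.6] [257. 188.] [[623.8 -28.2  72. ]]
cam in tool [  67.8   -1.2 -142.9] tool x,y [-0.91  -0.416 -0.004] [-0.416  0.91  -0.002]
18 28 [[3.6, -5.1, 20.3], [5.5, 2.2, 23.8]]
24 68 [[2.0, -6.3, 24.3], [5.4, 3.6, 29.8]]
30 69 [[0.2, -6.5, 30.1], [5.3, 4.5, 35.8]]
36 61 [[0.2, -6.5, 36.4], [5.2, 4.7, 41.8]]
42 6 [[2.4, -6.0, 42.0], [4.7, 1.6, 42.5]]
knob top ((0.6470687389373779, 2.05157732963562), 12.29141902923584) -35.93372966220956
```

>>> arm_command(
  deltas=[
    {"tx":0.6,"ty":1.2,"tz":25,"ax":0,"ay":0,"az":0,"jaw":1},
    {"tx":0.6,"ty":1.2,"tz":45,"ax":0,"ay":0,"az":0,"jaw":1},
    {"tx":0.6,"ty":1.2,"tz":57,"ax":0,"ay":0,"az":0,"jaw":1},
    {"tx":0.6,"ty":1.2,"tz":62,"ax":0,"ay":0,"az":0,"jaw":1},
    {"tx":0.6,"ty":1.2,"tz":66,"ax":0,"ay":0,"az":0,"jaw":1},
    {"tx":0.6,"ty":1.2,"tz":68,"ax":0,"ay":0,"az":0,"jaw":1},
  ],
)

```text
time: 6.2
eef_pos: [622.9, -26.8, 112.7]
orientation: [-0.668, 3.069, -0.0]
contact_force: [-0.9, 0.0, -0.6]
width: 16.2
grip_force: 49.1
```

```bash
python3 - <<'E'
from h import *
o=get_obs(); print({k:np.round(o[k],2) for k in ("time","eef_pos","orientation","contact_force","wrist_torque")})
E
```

```text
{'time': np.float64(6.2), 'eef_pos': array([622.94, -26.79, 112.74]), 'orientation': array([-0.67,  3.07, -0.  ]), 'contact_force': array([-0.86,  0.01, -0.59]), 'wrist_torque': array([-0.  , -0.01, -0.05])}
```

>>> arm_command(
  deltas=[
    {"tx":0,"ty":0,"tz":5,"ax":0,"ay":0,"az":0,"jaw":1},
    {"tx":0,"ty":0,"tz":10,"ax":0,"ay":0,"az":0,"jaw":1},
    {"tx":0,"ty":0,"tz":14,"ax":0,"ay":0,"az":0,"jaw":1},
    {"tx":0,"ty":0,"tz":18,"ax":0,"ay":0,"az":0,"jaw":1},
    {"tx":0,"ty":0,"tz":22,"ax":0,"ay":0,"az":0,"jaw":1},
    {"tx":0,"ty":0,"tz":26,"ax":0,"ay":0,"az":0,"jaw":1},
    {"tx":0,"ty":0,"tz":29,"ax":0,"ay":0,"az":0,"jaw":1},
    {"tx":0,"ty":0,"tz":30,"ax":0,"ay":0,"az":0,"jaw":1},
  ],
)

```text
time: 7.2
eef_pos: [622.5, -26.8, 82.0]
orientation: [0.668, -3.069, -0.0]
contact_force: [-0.1, 0.2, -0.4]
width: 16.0
grip_force: 49.1
```

```bash
python3 - <<'E'
from h import *
o=get_obs(); print({k:np.round(o[k],2) for k in ("time","eef_pos","orientation","contact_force","wrist_torque")})
E
```

```text
{'time': np.float64(7.2), 'eef_pos': array([622.5 , -26.82,  82.03]), 'orientation': array([ 0.67, -3.07, -0.  ]), 'contact_force': array([-0.14,  0.22, -0.39]), 'wrist_torque': array([ 0.03,  0.07, -0.01])}
```

Nearly seated with no force so far. I'll push gently until it makes contact.

>>> arm_command(
  deltas=[
    {"tx":0,"ty":0,"tz":1,"ax":0,"ay":0,"az":0,"jaw":1},
    {"tx":0,"ty":0,"tz":2,"ax":0,"ay":0,"az":0,"jaw":1},
    {"tx":0,"ty":0,"tz":2.5,"ax":0,"ay":0,"az":0,"jaw":1},
    {"tx":0,"ty":0,"tz":2.5,"ax":0,"ay":0,"az":0,"jaw":1},
  ],
)

```text
time: 7.7
eef_pos: [622.9, -26.7, 80.8]
orientation: [-0.669, 3.068, -0.0]
contact_force: [-2.3, 1.3, 4.6]
width: 15.9
grip_force: 49.6
```

>>> arm_command(
  deltas=[
    {"tx":0,"ty":0,"tz":2,"ax":0,"ay":0,"az":0,"jaw":0.5},
    {"tx":0,"ty":0,"tz":0,"ax":0,"ay":0,"az":0,"jaw":0},
    {"tx":0,"ty":0,"tz":0,"ax":0,"ay":0,"az":0,"jaw":-0.4},
    {"tx":0,"ty":0,"tz":0,"ax":0,"ay":0,"az":0,"jaw":-0.4},
    {"tx":0,"ty":0,"tz":-30,"ax":0,"ay":0,"az":0,"jaw":-0.4},
    {"tx":0,"ty":0,"tz":-80,"ax":0,"ay":0,"az":0,"jaw":-0.4},
    {"tx":0,"ty":0,"tz":-140,"ax":0,"ay":0,"az":0,"jaw":-1},
    {"tx":0,"ty":0,"tz":-170,"ax":0,"ay":0,"az":0,"jaw":-1},
  ],
)

```text
time: 8.7
eef_pos: [623.6, -27.0, 254.0]
orientation: [-0.667, 3.064, -0.002]
contact_force: [-0.2, -0.0, -0.8]
width: 85.7
grip_force: 0.0
```

```bash
python3 - <<'E'
from h import *
o=get_obs(); print({k:np.round(o[k],2) for k in ("time","q","eef_pos","orientation","width")})
m,p,d=grab("wrist");X=pts(m,d); np.savez("w6.npz",p=p,d=d,X=X,R=m["R"],t=m["t"],K=m["intrinsics"])
near=np.hypot(X[...,0]-624,X[...,1]+28)<30
for lo,hi in ((68,74),(74,80),(100,116)):
    A=X[near&(X[...,2]>lo)&(X[...,2]<hi)]; print(lo,hi,len(A),A.mean(0).round(1) if len(A) else '',np.median(A[:,2]).round(1) if len(A) else '', cv2.minEnclosingCircle(A[:,:2].astype(np.float32)) if len(A) else '')
save("w6",p)
E
```

```text
{'time': np.float64(8.7), 'q': array([ 0.21,  0.4 ,  0.37,  0.  , -1.53, -1.35]), 'eef_pos': array([623.56, -27.03, 254.01]), 'orientation': array([-0.67,  3.06, -0.  ]), 'width': np.float64(85.7)}
68 74 1061 [623.4 -21.5  72.4] 72.5 ((623.9954223632812, -27.95684051513672), 29.943708419799805)
74 80 111 [619.1 -28.1  76.1] 76.3 ((624.2521362304688, -21.42131996154785), 23.943378448486328)
100 116 328 [623.7 -28.  109.8] 110.4 ((624.5005493164062, -27.544551849365234), 9.080085754394531)
```

Pin seated: its knob top is at 110.4 against an expected 110. Now the key.

>>> arm_command(
  deltas=[
    {"tx":40,"ty":-7,"tz":0,"ax":0,"ay":0,"az":-0.18,"jaw":-1},
    {"tx":90,"ty":-16,"tz":0,"ax":0,"ay":0,"az":-0.36,"jaw":-1},
    {"tx":140,"ty":-25,"tz":0,"ax":0,"ay":0,"az":-0.54,"jaw":-1},
    {"tx":190,"ty":-34,"tz":0,"ax":0,"ay":0,"az":-0.72,"jaw":-1},
    {"tx":219,"ty":-40,"tz":0,"ax":0,"ay":0,"az":-0.9,"jaw":-1},
    {"tx":219,"ty":-40,"tz":0,"ax":0,"ay":0,"az":-1.08,"jaw":-1},
    {"tx":219,"ty":-40,"tz":0,"ax":0,"ay":0,"az":-1.26,"jaw":-1},
    {"tx":219,"ty":-40,"tz":0,"ax":0,"ay":0,"az":-1.44,"jaw":-1},
  ],
)

```text
time: 9.75
eef_pos: [439.8, -154.3, 249.6]
orientation: [-2.532, 1.86, 0.0]
contact_force: [-1.1, -0.9, -0.0]
width: 85.2
grip_force: 0.0
```

>>> arm_command(
  deltas=[
    {"tx":0,"ty":0,"tz":20,"ax":0,"ay":0,"az":-0.18,"jaw":-1},
    {"tx":0,"ty":0,"tz":40,"ax":0,"ay":0,"az":-0.36,"jaw":-1},
    {"tx":0,"ty":0,"tz":60,"ax":0,"ay":0,"az":-0.54,"jaw":-1},
    {"tx":0,"ty":0,"tz":80,"ax":0,"ay":0,"az":-0.72,"jaw":-1},
    {"tx":0,"ty":0,"tz":90,"ax":0,"ay":0,"az":-0.9,"jaw":-1},
    {"tx":0,"ty":0,"tz":90,"ax":0,"ay":0,"az":-0.92,"jaw":-1},
  ],
)

```text
time: 10.5
eef_pos: [439.4, -154.2, 159.0]
orientation: [3.093, -0.552, -0.003]
contact_force: [0.2, 0.4, 0.6]
width: 85.2
grip_force: 0.0
```

```bash
cat > key.py <<'E'
from h import *
o=get_obs(); print({k:np.round(o[k],3) for k in ("time","q","eef_pos","orientation","width")})
m,p,d=grab("wrist");X=pts(m,d); np.savez("w7.npz",p=p,d=d,X=X,R=m["R"],t=m["t"],K=m["intrinsics"])
near=np.hypot(X[...,0]-440,X[...,1]+154)<45
for lo,hi in ((78,88),(31,39.5)):
    A=X[near&(X[...,2]>lo)&(X[...,2]<hi)]; r=cv2.minAreaRect(A[:,:2].astype(np.float32)); print(lo,len(A),np.median(A[:,2]).round(1),np.round(r[0],1),np.round(r[1],1),round(r[2],1))
q=Ro.from_rotvec(o["orientation"]).as_matrix(); print("tool y deg",np.degrees(np.arctan2(q[1,1],q[0,1])).round(1)); save("w7",p)
E
python3 key.py
```

```text
{'time': np.float64(10.5), 'q': array([ 0.   ,  0.127, -0.24 , -0.   , -1.206,  1.217]), 'eef_pos': array([ 439.37 , -154.168,  158.986]), 'orientation': array([ 3.093e+00, -5.520e-01, -3.000e-03]), 'width': np.float64(85.173)}
78 443 83.0 [ 440.2 -153.5] [ 7.9 29.8] 69.4
31 3078 36.6 [ 439.7 -153.1] [52.1 52.8] 70.0
tool y deg -110.3
```

>>> arm_command(
  deltas=[
    {"tx":0.3,"ty":-1,"tz":45,"ax":0,"ay":0,"az":0,"jaw":-1},
    {"tx":0.3,"ty":-1,"tz":80,"ax":0,"ay":0,"az":0,"jaw":-1},
    {"tx":0.3,"ty":-1,"tz":105,"ax":0,"ay":0,"az":0,"jaw":-1},
    {"tx":0.3,"ty":-1,"tz":112,"ax":0,"ay":0,"az":0,"jaw":-0.5},
    {"tx":0.3,"ty":-1,"tz":112,"ax":0,"ay":0,"az":0,"jaw":0.3},
  ],
)

```text
time: 11.18
eef_pos: [441.3, -153.5, 48.5]
orientation: [3.092, -0.553, 0.001]
contact_force: [-0.1, 0.5, 0.2]
width: 51.7
grip_force: 0.0
```

>>> arm_command(
  deltas=[
    {"tx":0,"ty":0,"tz":0,"ax":0,"ay":0,"az":0,"jaw":1},
    {"tx":0,"ty":0,"tz":0,"ax":0,"ay":0,"az":0,"jaw":1},
    {"tx":0,"ty":0,"tz":0,"ax":0,"ay":0,"az":0,"jaw":1},
    {"tx":0,"ty":0,"tz":0,"ax":0,"ay":0,"az":0,"jaw":1},
    {"tx":0,"ty":0,"tz":0,"ax":0,"ay":0,"az":0,"jaw":1},
  ],
  force=70,
)

```text
time: 11.8
eef_pos: [441.4, -153.5, 48.7]
orientation: [3.093, -0.551, 0.003]
contact_force: [-1.3, 0.7, 5.8]
width: 7.2
grip_force: 68.4
```

>>> arm_command(
  deltas=[
    {"tx":0,"ty":0,"tz":-25,"ax":0,"ay":0,"az":0,"jaw":1},
    {"tx":0,"ty":0,"tz":-75,"ax":0,"ay":0,"az":0,"jaw":1},
    {"tx":20,"ty":2,"tz":-120,"ax":0,"ay":0,"az":0,"jaw":1},
    {"tx":65,"ty":5,"tz":-150,"ax":0,"ay":0,"az":-0.15,"jaw":1},
    {"tx":115,"ty":9,"tz":-150,"ax":0,"ay":0,"az":-0.304,"jaw":1},
    {"tx":158,"ty":11,"tz":-150,"ax":0,"ay":0,"az":-0.304,"jaw":1},
    {"tx":158,"ty":11,"tz":-150,"ax":0,"ay":0,"az":-0.304,"jaw":1},
    {"tx":158,"ty":11,"tz":-150,"ax":0,"ay":0,"az":-0.304,"jaw":1},
  ],
)

```text
time: 12.8
eef_pos: [584.7, -218.2, 197.2]
orientation: [-3.14, 0.077, 0.002]
contact_force: [0.2, 0.5, 0.1]
width: 7.2
grip_force: 68.7
```

```bash
cat > kh.py <<'E'
from h import *
import sys
o=get_obs(); print({k:np.round(o[k],3) for k in ("time","q","eef_pos","orientation","contact_force","width","grip_force")})
m,p,d=grab("wrist");X=pts(m,d); np.savez("w8.npz",p=p,d=d,X=X,R=m["R"],t=m["t"],K=m["intrinsics"])
q=Ro.from_rotvec(o["orientation"]).as_matrix();P=o["eef_pos"]; print("tool x deg",np.degrees(np.arctan2(q[1,0],q[0,0])).round(2))
R=np.array(m["R"]);C=-R.T@np.array(m["t"]).ravel();print("cam in tool",((C-P)@q).round(1))
near=(np.hypot(X[...,0]-585,X[...,1]+218.5)<30)&(abs(X[...,2]-64)<6)
bright=near&(p.min(-1)>150); v,u=np.nonzero(bright);W=ray(m,np.c_[u,v],65)[:,:2].astype(np.float32);c=cv2.minEnclosingCircle(W);print("ring",len(u),np.round(c[0],1),round(c[1],1),"px",u.mean(),v.mean())
hsv=cv2.cvtColor(p,cv2.COLOR_RGB2HSV); nr=np.zeros_like(near); 
mask=cv2.dilate(near.astype(np.uint8),np.ones((15,15)))>0
gold=mask&(hsv[...,1]>80)&(np.hypot(X[...,0]-585,X[...,1]+218.5)<20)
n,l,st,ce=cv2.connectedComponentsWithStats(gold.astype(np.uint8)); i=1+st[1:,4].argmax(); print(st[i],ce[i])
v,u=np.nonzero(l==i); W=ray(m,np.c_[u,v],64)[:,:2].astype(np.float32);r=cv2.minAreaRect(W);print("slot",np.round(r[0],1),np.round(r[1],1),round(r[2],1),W.mean(0))
T=(X-P)@q
for a,b in ((-34,-26),(-20,0),(6,13),(14,20),(20,26),(26,32),(32,38),(38,44)):
    B=T[(T[...,2]>a)&(T[...,2]<b)&(abs(T[...,0])<20)&(abs(T[...,1])<11)]
    if len(B)>5: print(a,len(B),np.percentile(B,[2,98],axis=0).round(1).tolist())
save(sys.argv[1],cv2.resize(p[100:340,150:370],None,fx=2.5,fy=2.5,interpolation=cv2.INTER_CUBIC))
E
python3 kh.py w8
```

```text
{'time': np.float64(12.8), 'q': array([-0.107,  0.415,  0.251, -0.   , -1.408,  1.629]), 'eef_pos': array([ 584.736, -218.203,  197.225]), 'orientation': array([-3.14e+00,  7.70e-02,  2.00e-03]), 'contact_force': array([0.2  , 0.498, 0.103]), 'width': np.float64(7.216), 'grip_force': np.float64(68.725)}
tool x deg -2.81
cam in tool [  68.4    1.  -143.1]
ring 2574 [ 586.3 -221.1] 28.8 px 255.9199689199689 181.25369075369076
[249 183   9   9  59] [253.59322034 187.94915254]
slot [ 580.9 -217.3] [7.1 7.3] 87.3 [ 580.004   -217.76665]
-34 915 [[-14.0, -8.9, -34.0], [13.6, 10.2, -26.3]]
-20 752 [[7.5, -10.4, -19.8], [13.8, 10.5, -1.2]]
6 14 [[5.2, -5.0, 7.8], [6.9, 6.5, 12.1]]
26 31 [[4.7, -1.8, 26.4], [5.8, 2.7, 31.4]]
32 23 [[4.9, -1.3, 32.2], [5.5, 2.8, 37.3]]
```

View pics/w8.png

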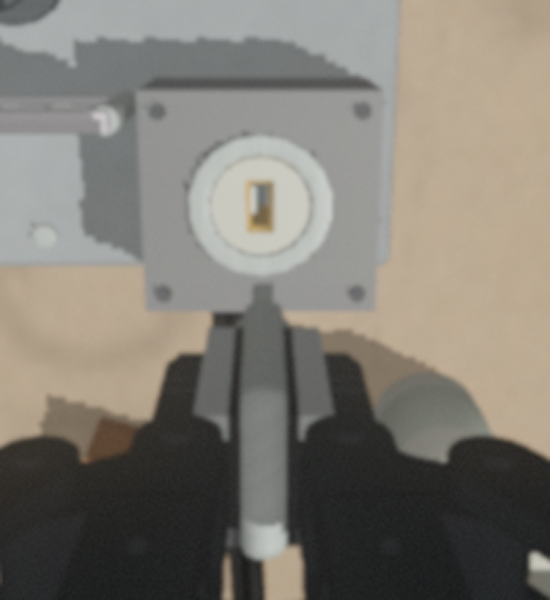

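The slot is at px (254,182) and lines up with the blade, whose tip is at px (255,215). The gold outline got split up by the mask, so I'll refine the slot centre from its non-white pixels.

```bash
python3 - <<'E'
from h import *
z=np.load("w8.npz");p=z["p"];m=dict(R=z["R"],t=z["t"],intrinsics=z["K"])
v,u=np.mgrid[:384,:512]; disk=np.hypot(u-254.4,v-181.6)<15
for th in (150,165,180):
    k=disk&(p.min(-1)<th); n,l,st,ce=cv2.connectedComponentsWithStats(k.astype(np.uint8)); i=1+st[1:,4].argmax()
    vv,uu=np.nonzero(l==i); W=ray(m,np.c_[uu,vv],64)[:,:2]; r=cv2.minAreaRect(W.astype(np.float32)); print(th,st[i],ce[i].round(1),"slot",np.round(r[0],1),np.round(r[1],1),round(r[2],1))
B=((np.hypot(u-254.4,v-181.6)<34)&(p.min(-1)>165)&(v<205)).astype(np.uint8)
cs,_=cv2.findContours(B,0,cv2.CHAIN_APPROX_NONE); e=cv2.fitEllipse(max(cs,key=len)); print("ring",np.round(e[0],1),np.round(e[1],1),ray(m,e[0],65).round(1))
o=get_obs(); print(o["eef_pos"].round(1),o["time"])
# blade columns just above tip
for r in range(214,236,4): print(r,p[r,244:268].mean(-1).astype(int))
E
```

```text
150 [249 172  11  21 168] [254.3 182.8] slot [ 585.3 -218.4] [ 8.8 18. ] 87.2
165 [248 172  12  21 217] [254.  182.1] slot [ 585.3 -218. ] [ 9.6 18.1] 87.4
180 [247 171  14  23 277] [253.8 182.1] slot [ 585.3 -218. ] [11.3 19.9] 87.4
ring [254.2 180.5] [51.5 57.6] [[ 586.9 -218.7   65. ]]
[ 584.6 -218.1  197.8] 12.85
214 [148 147 148 148 148 147 141 127 117 113 113 112 112 115 120 135 146 149
 149 150 150 150 150 149]
218 [148 148 148 147 148 145 135 119 108 105 105 107 106 107 116 133 145 149
 149 149 148 149 149 149]
222 [149 147 148 144 133 120 109 103 102 103 103 102 101 100 102 105 109 119
 134 144 148 150 150 149]
226 [ 60  67  75  87  97  98 101 101 101 102 101  99 100 100 100 100 100 101
 113 137 157 167 171 171]
230 [ 80  82  84  90  98 100 101  99 102 100 102 100 100  99 100  99  99  99
  93  88  87  98 111 121]
234 [ 68  53  62  81  93 100 102 101 101 101 100 101 100 100 102 100  99  97
  92  77  60  55  71  88]
```

>>> arm_command(
  deltas=[
    {"tx":1.8,"ty":-0.6,"tz":30,"ax":0,"ay":0,"az":0,"jaw":1},
    {"tx":1.8,"ty":-0.6,"tz":60,"ax":0,"ay":0,"az":0,"jaw":1},
    {"tx":1.8,"ty":-0.6,"tz":80,"ax":0,"ay":0,"az":0,"jaw":1},
    {"tx":1.8,"ty":-0.6,"tz":87,"ax":0,"ay":0,"az":0,"jaw":1},
    {"tx":1.8,"ty":-0.6,"tz":91,"ax":0,"ay":0,"az":0,"jaw":1},
    {"tx":1.8,"ty":-0.6,"tz":94,"ax":0,"ay":0,"az":0,"jaw":1},
    {"tx":1.8,"ty":-0.6,"tz":96,"ax":0,"ay":0,"az":0,"jaw":1},
  ],
)

```text
time: 13.72
eef_pos: [587.3, -217.8, 102.4]
orientation: [3.14, -0.076, 0.002]
contact_force: [0.2, 0.0, -1.1]
width: 7.1
grip_force: 68.7
```

```bash
python3 - <<'E'
from h import *
o=get_obs(); print({k:np.round(o[k],2) for k in ("time","eef_pos","orientation","contact_force","wrist_torque","width")})
E
```

```text
{'time': np.float64(13.72), 'eef_pos': array([ 587.29, -217.84,  102.36]), 'orientation': array([ 3.14, -0.08,  0.  ]), 'contact_force': array([ 0.24,  0.01, -1.05]), 'wrist_torque': array([-0.03,  0.05, -0.03]), 'width': np.float64(7.1)}
```

>>> arm_command(
  deltas=[
    {"tx":0,"ty":0,"tz":5,"ax":0,"ay":0,"az":0,"jaw":1},
    {"tx":0,"ty":0,"tz":9,"ax":0,"ay":0,"az":0,"jaw":1},
    {"tx":0,"ty":0,"tz":12,"ax":0,"ay":0,"az":0.04,"jaw":1},
    {"tx":0,"ty":0,"tz":14,"ax":0,"ay":0,"az":-0.04,"jaw":1},
    {"tx":0,"ty":0,"tz":16,"ax":0,"ay":0,"az":0.04,"jaw":1},
    {"tx":0,"ty":0,"tz":18,"ax":0,"ay":0,"az":-0.04,"jaw":1},
    {"tx":0,"ty":0,"tz":20,"ax":0,"ay":0,"az":0.04,"jaw":1},
    {"tx":0,"ty":0,"tz":21,"ax":0,"ay":0,"az":0,"jaw":1},
  ],
)

```text
time: 14.72
eef_pos: [587.6, -218.0, 83.2]
orientation: [3.14, -0.075, 0.004]
contact_force: [-2.5, 3.0, 10.6]
width: 7.1
grip_force: 70.4
```

```bash
python3 - <<'E'
from h import *
o=get_obs(); print({k:np.round(o[k],2) for k in ("time","eef_pos","orientation","contact_force","wrist_torque","width")})
E
```

```text
{'time': np.float64(14.72), 'eef_pos': array([ 587.62, -217.97,   83.24]), 'orientation': array([ 3.14, -0.08,  0.  ]), 'contact_force': array([-2.52,  3.05, 10.65]), 'wrist_torque': array([ 1.16,  1.28, -0.07]), 'width': np.float64(7.12)}
```

>>> arm_command(
  deltas=[
    {"tx":0,"ty":0,"tz":2,"ax":0,"ay":0,"az":0.05,"jaw":1},
    {"tx":0,"ty":0,"tz":3,"ax":0,"ay":0,"az":-0.05,"jaw":1},
    {"tx":0,"ty":0,"tz":4,"ax":0,"ay":0,"az":0.05,"jaw":1},
    {"tx":0,"ty":0,"tz":5,"ax":0,"ay":0,"az":-0.05,"jaw":1},
    {"tx":0,"ty":0,"tz":6,"ax":0,"ay":0,"az":0.05,"jaw":1},
    {"tx":0,"ty":0,"tz":6,"ax":0,"ay":0,"az":-0.05,"jaw":1},
    {"tx":0,"ty":0,"tz":6,"ax":0,"ay":0,"az":0,"jaw":1},
  ],
  force=100,
)

```text
time: 15.6
eef_pos: [587.6, -217.8, 76.6]
orientation: [3.14, -0.076, 0.003]
contact_force: [-3.0, 2.8, 8.3]
width: 6.8
grip_force: 99.1
```

```bash
python3 - <<'E'
from h import *
o=get_obs(); print({k:np.round(o[k],2) for k in ("time","eef_pos","orientation","contact_force","wrist_torque","width")})
m,p,d=grab("wrist");X=pts(m,d);P=o["eef_pos"];q=Ro.from_rotvec(o["orientation"]).as_matrix();T=(X-P)@q
B=T[(abs(T[...,0])<16)&(abs(T[...,1])<4)&(T[...,2]>-45)&(T[...,2]<-20)];print("bow top tool z",np.percentile(B[:,2],[2,20,50,80]).round(1),len(B), "x range",np.percentile(B[:,0],[2,98]))
E
```

```text
{'time': np.float64(15.6), 'eef_pos': array([ 587.59, -217.79,   76.56]), 'orientation': array([ 3.14, -0.08,  0.  ]), 'contact_force': array([-3.03,  2.81,  8.33]), 'wrist_torque': array([0.95, 0.91, 0.04]), 'width': np.float64(6.75)}
bow top tool z [-38.2 -35.2 -34.2 -33. ] 1656 x range [-14.04563015  13.68336719]
```

>>> arm_command(
  deltas=[
    {"tx":0,"ty":0,"tz":1,"ax":0,"ay":0,"az":0.04,"jaw":1},
    {"tx":0,"ty":0,"tz":2,"ax":0,"ay":0,"az":-0.04,"jaw":1},
    {"tx":0,"ty":0,"tz":2,"ax":0,"ay":0,"az":0,"jaw":1},
    {"tx":0,"ty":0,"tz":2,"ax":0,"ay":0,"az":0,"jaw":1},
  ],
)

```text
time: 16.15
eef_pos: [587.7, -217.9, 76.4]
orientation: [3.139, -0.076, 0.005]
contact_force: [-6.2, 5.1, 17.9]
width: 6.6
grip_force: 100.7
```

>>> arm_command(
  deltas=[
    {"tx":0,"ty":0.3,"tz":-1,"ax":0,"ay":0,"az":0.17,"jaw":1},
    {"tx":-0.1,"ty":0.5,"tz":-1,"ax":0,"ay":0,"az":0.34,"jaw":1},
    {"tx":-0.2,"ty":0.8,"tz":-1,"ax":0,"ay":0,"az":0.51,"jaw":1},
    {"tx":-0.4,"ty":1.0,"tz":-1,"ax":0,"ay":0,"az":0.68,"jaw":1},
    {"tx":-0.5,"ty":1.2,"tz":-1,"ax":0,"ay":0,"az":0.85,"jaw":1},
    {"tx":-0.8,"ty":1.4,"tz":-1,"ax":0,"ay":0,"az":1.02,"jaw":1},
    {"tx":-1.0,"ty":1.5,"tz":-1,"ax":0,"ay":0,"az":1.19,"jaw":1},
    {"tx":-1.3,"ty":1.6,"tz":-1,"ax":0,"ay":0,"az":1.36,"jaw":1},
  ],
)

```text
time: 17.15
eef_pos: [585.3, -219.8, 76.5]
orientation: [2.389, -2.04, 0.002]
contact_force: [-6.1, 2.4, 15.8]
width: 6.6
grip_force: 100.1
```

```bash
cat > st.py <<'E'
from h import *
o=get_obs(); print({k:np.round(o[k],2) for k in ("time","q","eef_pos","contact_force","wrist_torque","width")})
q=Ro.from_rotvec(o["orientation"]).as_matrix(); print("tool x deg",np.degrees(np.arctan2(q[1,0],q[0,0])).round(2),"tilt",np.degrees(np.arccos(-q[2,2])).round(2))
m,p,d=grab("wrist");X=pts(m,d);P=o["eef_pos"];T=(X-P)@q
B=X[(abs(T[...,0])<17)&(abs(T[...,1])<4)&(T[...,2]>-38)&(T[...,2]<-30)];r=cv2.minAreaRect(B[:,:2].astype(np.float32))
print("bow z",np.median(B[:,2]).round(1),np.round(r[0],1),np.round(r[1],1),round(r[2],1)); save("w9",p)
E
python3 st.py
```

```text
{'time': np.float64(17.15), 'q': array([-0.11,  0.48,  0.05,  0.  , -1.13,  0.27]), 'eef_pos': array([ 585.34, -219.81,   76.49]), 'contact_force': array([-6.1 ,  2.37, 15.78]), 'wrist_torque': array([1.12, 2.5 , 0.07]), 'width': np.float64(6.64)}
tool x deg -80.99 tilt 0.1
bow z 110.8 [ 585.3 -219.6] [ 7.9 29.7] 8.8
```

>>> arm_command(
  deltas=[
    {"tx":0,"ty":0.3,"tz":0,"ax":0,"ay":0,"az":0.15,"jaw":1},
    {"tx":-0.1,"ty":0.5,"tz":0,"ax":0,"ay":0,"az":0.3,"jaw":1},
    {"tx":-0.1,"ty":0.6,"tz":0,"ax":0,"ay":0,"az":0.36,"jaw":1},
    {"tx":-0.1,"ty":0.6,"tz":0,"ax":0,"ay":0,"az":0.36,"jaw":1},
  ],
)

```text
time: 17.7
eef_pos: [584.7, -219.6, 76.5]
orientation: [1.991, -2.429, 0.002]
contact_force: [-7.1, 3.5, 14.7]
width: 7.1
grip_force: 100.2
```

```bash
python3 st.py
```

```text
{'time': np.float64(17.7), 'q': array([-0.11,  0.48,  0.04,  0.  , -1.13, -0.09]), 'eef_pos': array([ 584.73, -219.59,   76.5 ]), 'contact_force': array([-7.14,  3.5 , 14.68]), 'wrist_torque': array([1.38, 2.48, 0.17]), 'width': np.float64(7.12)}
tool x deg -101.31 tilt 0.08
bow z 110.8 [ 584.8 -218.8] [30.   7.9] 78.4
```

```bash
python3 -c "
from bench import *
print(job_done())"
```

```text
the job is handed in; nothing more can be done
None
```

The job is handed in, with no pass/fail result shown: the pin sits flat in the fork and is let go, and the key is fully in, turned clockwise to its stop and still gripped there; I didn't re-measure the gate, tape roll or bottle at the end.

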